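Clear the catch tray and set the tube clamp screw

TASK

Get the tube cutting station ready for its next cut: first move both cut pipe rings from the catch tray into the blue tote, then turn the red wing screw of the tube clamp clockwise until it seats and back it off a quarter turn, so that the tube can slide. Finish while still holding the wing screw still between the fingers at that setting, and leave the other things on the table where they are.

Things in the scene. Friction and masses are not known exactly. Their poses are not given: they have to be found in the camera images.
- tube_clamp: clamp of a tube cutting station, fixed to the table: base plate 100 x 100 x 10 mm, a steel tube of 34 mm diameter lying in it along the clamp's own x axis (from 62 mm before to 70 mm behind the origin, top of the tube 48 mm up), and across it a bridge 32 mm (x) by 88 mm (y) whose top is 80 mm up, with the red wing screw standing on its middle. Origin: centre of the underside of the base plate; z up.
- wing_screw (a joint): angle of the wing screw in rad, about the vertical. 0 = screwed home, seated on a hard stop (it turns no further); grows as the screw is backed off, counter-clockwise seen from above; clockwise tightens. It starts about 1.9 to 2.6 rad off its seat, turns with a friction of about 0.12 N m, stays where it is left, can be backed off to 4.7 and does not rise or sink as it turns. Needs regrasping to reach the seat with most wrists.
- screw_grip (a point): point on the wing screw's axis where it is pinched, 125 mm above the table. The wing is an upright red paddle 48 mm long (along this point's x axis), 12 mm thick (along its y axis) and 36 mm high; its top is 12 mm above this point and its lower edge 24 mm below, 21 mm over the bridge. The frame turns with the screw; z up. A yellow dot marks the +x end of the wing. Pinch it across the 12 mm thickness.
- catch_tray: flat green catch tray, fixed, outside 120 (x) x 165 (y) mm, walls 14 mm high and, like its floor, 4 mm thick, in front of the clamp. Origin: centre of its underside.
- tote: blue open tote, fixed, outside 130 (x) x 170 (y) mm, 55 mm high, walls 5 mm, floor about 5 mm thick. Origin: centre of its underside; z up.
- large_ring: dark cut piece of pipe standing upright in the tray, diameter 48 mm, 34 mm tall, about 0.16 kg. Origin: centre of its underside.
- small_ring: rusty brown cut piece of pipe standing upright in the tray, diameter 34 mm, 50 mm tall, about 0.17 kg. Origin: centre of its underside.
- pliers: blue-handled pliers, 50x176x13 mm, lying flat near the front edge; a bystander, leave alone. Origin: centre of its underside.
- soapstone: white soapstone stick, 12x105x9 mm, lying between the tray and the vice; a bystander, leave alone. Origin: centre of its underside.
- tape_measure: yellow tape measure, 62x79x36 mm, by the wall on the right; a bystander, leave alone. Origin: centre of its underside.
- spray_can: standing spray can with a red cap, diameter 65 mm, 198 mm tall, front right corner; a bystander, leave alone. Origin: centre of its underside.
Things that resemble listed ones, but are neither listed nor needed, are in the scene too. Leave any green look-alike of the small_ring alone.

How it is judged:
On the way, in this order (a step that is already met when the one before it is completed fails the run):
1. both pipe rings lie at rest in the tote (x of large_ring in the frame of tote between -0.06 and 0.06 m and y of large_ring in the frame of tote between -0.08 and 0.08 m and z of each of large_ring, small_ring in the frame of tote below 0.058 m and linear speed of each of large_ring, small_ring below 0.05 m/s and x of small_ring in the frame of tote between -0.06 and 0.06 m and y of small_ring in the frame of tote between -0.08 and 0.08 m), for 0.2 s.
2. the wing screw is turned home onto its seat (value of joint wing_screw below 0.07 rad), for 0.1 s.
At the end, for the whole second after the job is handed in: Both rings rest inside the tote; the wing screw has been seated (within 0.07 rad of its stop) and then backed off a quarter turn (1.57 rad, 0.25 either way); it stands still, and the fingers still hold its wing (contact over 2 N, grasp point within 35 mm of the grip point) (all of step 1 and value of joint wing_screw between 1.32 and 1.82 rad and velocity of joint wing_screw between -0.08 and 0.08 rad/s and contact force between the fingers and tube_clamp above 2 N and distance between the grasp point and screw_grip below 0.035 m); the arm keeps its last pose, push and grip.
It fails at once if the pliers is shoved more than 40 mm (distance of pliers from where it was at the start of the episode above 0.04 m).
It fails at once if the soapstone is shoved more than 40 mm (distance of soapstone from where it was at the start of the episode above 0.04 m).
It fails at once if the tape measure is shoved more than 40 mm (distance of tape_measure from where it was at the start of the episode above 0.04 m).
It fails at once if the spray can is shoved more than 40 mm (distance of spray_can from where it was at the start of the episode above 0.04 m).
It also fails if it takes over 72 s, if anything falls off the work surface, if the arm or the gripper's body presses on something with over 40 N, if the wrist force passes 120 N, or if a joint passes its speed limit or range.

ROBOT

A 6-joint arm with a two-finger parallel gripper is mounted at the origin on a cart in front of the work surface, level with it; the furniture and walls round the work are solid. World frame = base frame: x ahead of the robot, y to its left, z up, the work surface at z = 0. Lengths are in m, angles in rad, forces in N, time in s.
With the tool pointing down it reaches from about 0.35 to 0.95 m from the base axis. Payload 17.4 kg.
Tool frame: the origin (TCP) lies on the centre line of the jaws, within the pads' length; the fingertips stand 25 mm ahead of it and the grasp point (between the pads) lies 6 mm ahead of it; z points along the fingers, y is the direction in which the jaws open and shut (so a half turn about z gives the same grasp; the last joint's range is limited). The gripper opens to 93 mm and grips with 3 to 60 N. Pads are 15 mm wide; open, the fingers measure 128 mm over their backs; the gripper's body (75 mm by 188 mm) begins 65 mm behind the grasp point.
Start: joints at [1.127, 0.116, 1.442, -0, 1.584, -0.038], TCP at [0.266, 0.62, 0.209] pointing down, gripper open.
Joint ranges: [-2.83, 2.83], [-0.83, 2.19], [0.07, 2.5], [-1.14, 4.28], [0.01, 3], [-2.97, 2.97]. Speed limits (rad/s): [1.89, 1.89, 2.22, 3.14, 3.14, 3.14].

INTERFACE

Orientations are given as a rotation vector (axis times angle).
In Python, from station import * gives the robot as it stands.
- The arm moves only by the shell command python3 -m handwheel 'ROWS' [FORCE]. ROWS is JSON, a list of rows, each a list of 7 numbers: the turn, a rotation vector about the world's x, y, z in degrees, then the shift along the world's x, y, z in m, then the opening, from 0 (shut) to 1 (fully open). A call has 1 to 12 rows; each row is the pose to reach, as a shift and turn from the pose commanded when the call began; what a row does not reach only later rows make up. A row lasts 1/8 s, in which the tool goes at most 62.5 mm and 10.7 degrees, less where a joint would pass 70% of its speed; a pose out of reach is approached as far as the arm can. A call with a gripper value outside its range is refused whole. The fingers move at their own pace and stop on an object; FORCE is the grip in N (left out, the last holds). Time passes only in rows, so rows that repeat a pose let the fingers close. It gives the time, the measured TCP pose, the force and the opening at its end, in the units of the state.
- read_state(): the state, without advancing time (a new reading comes with each control period).
- get_image(name): name is "scene" or "side" or "wrist"; returns (picture, depth): 420x560x3 uint8, blue, green, red; 420x560 float32, m along the optical axis (not along the pixel's ray), 0 where there is no reading.
- camera_info(name): a dict with "camera_matrix" (3x3 intrinsics, pixels), "dist_coeffs" ([k1, k2, p1, p2, k3] as OpenCV has them; the pictures are not rectified), "camera_from_world" (4x4, takes a point from world to camera coordinates); the wrist camera has in their place "mount" (4x4, takes a point from camera to tool coordinates, whose origin is the TCP and whose axes are the flange's). Camera axes: x right, y up, looking along -z (the intrinsics and any distortion apply to the point x, -y, -z); pixel columns grow to the right and rows downward; lengths in m; the calibration is good to about 2 mm. A picture is of the moment at which its call begins: read the wrist's pose just before it. camera_info takes no time and is no camera call.
- hand_in(): hands the job in, once; it reports no verdict.
The state is a dict: "time": time; "joint_positions": joint angles; "joint_vel": joint speeds; "effort": joint torques, N m; "position": TCP position; "tcp_rot": TCP orientation; "wrist_force": force on the tool from outside, world axes, zero at the start; "moment": the same for the moment, N m; "width": opening from 0.0 (shut) to 1.0 (fully open).
Only numpy, scipy, OpenCV 4.12 (cv2) and the standard library are available. Lean on these libraries where they do the work, as an engineer would, in place of code of your own. Each camera call takes 0.05 s, during which the arm holds its last target. There are 200 camera calls.

## Working session

There is one attempt and no reset: what is moved stays moved. The work goes in short steps, Python scripts to look and compute and a shell command to move; the robot and the scene stay as the last step left them, time stands still between calls to the robot, and variables do not carry over. Pictures are saved under pics/ and viewed, about 8 in all and at most 12, crops included, and the job is handed in when it is done.

```bash
ls; mkdir -p pics; cat > h.py <<'E'
from station import *
import numpy as np, cv2
def snap(n,f):
    s=read_state(); im,d=get_image(n); cv2.imwrite('pics/'+f+'.png',im); np.savez('/tmp/'+f,im=im,d=d,pos=s['position'],rot=s['tcp_rot']); return s,im,d
def cam(n,s=None):
    c=camera_info(n);K=np.array(c['camera_matrix']);D=np.array(c['dist_coeffs'])
    if 'camera_from_world' in c: T=np.linalg.inv(np.array(c['camera_from_world']))
    else:
        B=np.eye(4);B[:3,:3]=cv2.Rodrigues(np.array(s['tcp_rot'],float))[0];B[:3,3]=s['position'];T=B@np.array(c['mount'])
    return K,D,T
def ray(n,uv,s=None):
    K,D,T=cam(n,s);p=cv2.undistortPoints(np.array(uv,float).reshape(-1,1,2),K,D)[:,0]
    r=np.c_[p[:,0],-p[:,1],-np.ones(len(p))]@T[:3,:3].T
    return T[:3,3],r
def onz(n,uv,z,s=None):
    o,r=ray(n,uv,s);return o+r*((z-o[2])/r[:,2])[:,None]
def ondepth(n,uv,d,s=None):
    o,r=ray(n,uv,s);uv=np.array(uv,int).reshape(-1,2);return o+r*d[uv[:,1],uv[:,0]][:,None]
E
python3 - <<'E'
from h import *
s,a,d=snap('scene','scene0');_,b,_=snap('side','side0');_,c,_=snap('wrist','wrist0')
print(read_state())
for n in('scene','side','wrist'):print(n,cam(n,s)[2].round(3).tolist())
E
```

```text
pics
{'time': 0.15, 'joint_positions': array([ 1.12716983e+00,  1.16349975e-01,  1.44210991e+00, -9.28508301e-06,
        1.58397088e+00, -3.78002390e-02]), 'joint_vel': array([ 2.12279038e-04, -3.68811832e-03, -2.62411881e-04,  1.69889550e-05,
        1.09297673e-03,  1.58163659e-03]), 'effort': array([ 6.86912135e-04, -7.21763706e+01, -6.22949982e+01,  7.81271327e-02,
        2.25280272e-02, -3.59518469e-05]), 'position': array([0.26641862, 0.62002721, 0.20829336]), 'tcp_rot': array([-6.33066570e-01, -3.07695154e+00,  1.28194737e-03]), 'wrist_force': array([-0.09806652, -0.2486095 ,  0.294683  ]), 'moment': array([ 0.0097323 ,  0.0007663 , -0.05197979]), 'width': 1.0030158832112024}
scene [[-0.725, 0.344, -0.597, -0.041], [-0.688, -0.328, 0.647, 0.454], [0.027, 0.88, 0.475, 0.496], [0.0, 0.0, 0.0, 1.0]]
side [[-1.0, 0.003, -0.009, 0.485], [-0.008, -0.746, 0.666, 0.485], [-0.005, 0.666, 0.746, 0.724], [0.0, 0.0, 0.0, 1.0]]
wrist [[0.395, -0.88, -0.266, 0.193], [0.919, 0.377, 0.115, 0.652], [-0.001, -0.289, 0.957, 0.383], [0.0, 0.0, 0.0, 1.0]]
```

View pics/scene0.png

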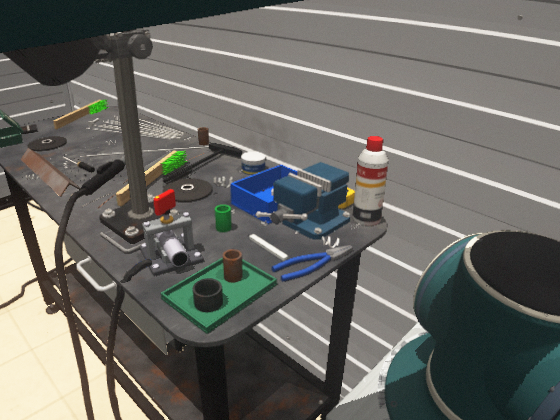

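View pics/side0.png

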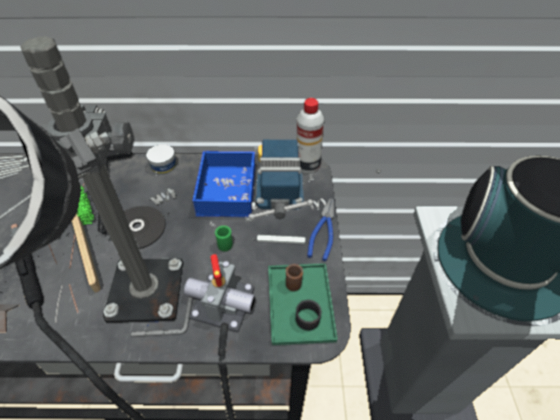

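The scene view shows the tray front-centre with the dark ring (208,295) and brown ring (232,265), the green decoy (223,217), the red wing (165,203), the blue tote (270,190) behind the vice, and a tall post at (130,130). The side view shows the tote (225,183), small ring (293,277), large ring (308,315), wing (216,268) and post (130,230).

```bash
python3 - <<'E'
from h import *
z=np.load('/tmp/side0.npz');im,d=z['im'],z['d'];hsv=cv2.cvtColor(im,cv2.COLOR_BGR2HSV)
def P(uv):return ondepth('side',uv,d)
def blob(m,box):
    k=np.zeros(m.shape,bool);x0,y0,x1,y1=box;k[y0:y1,x0:x1]=m[y0:y1,x0:x1];v,u=np.nonzero(k&(d>0));return P(np.c_[u,v])
H,S,V=[hsv[...,i].astype(int) for i in range(3)]
def rep(n,p):print(n,len(p),'med',np.median(p,0).round(3),'lo',np.percentile(p,2,0).round(3),'hi',np.percentile(p,98,0).round(3))
t=blob((abs(H-112)<12)&(S>120),(190,145,258,222));rep('tote',t);tt=t[t[:,2]>.045];rep('tote rim',tt);
print(cv2.minAreaRect(tt[:,:2].astype(np.float32)*1000))
t=blob((abs(H-75)<20)&(S>80),(262,255,342,348));rep('tray',t);print(cv2.minAreaRect(t[:,:2].astype(np.float32)*1000))
p=blob(V<256,(262,255,342,348));q=p[(p[:,2]>.03)];
for n,lo,hi in(('large',.031,.044),('small',.048,.062)):
    q=p[(p[:,2]>lo)&(p[:,2]<hi)];rep(n,q)
w=blob(((H<8)|(H>172))&(S>150),(205,245,232,300));rep('wing',w);print(cv2.minAreaRect(w[w[:,2]>.13][:,:2].astype(np.float32)*1000))
y=blob((abs(H-27)<6)&(S>120),(205,245,232,300));
if len(y):rep('yellow',y)
a=blob(V<256,(180,250,262,335));
for lo,hi in((.072,.086),(.04,.054),(.006,.014)):
  q=a[(a[:,2]>lo)&(a[:,2]<hi)];rep(str(lo),q);print(cv2.minAreaRect(q[:,:2].astype(np.float32)*1000))
# obstacles height map
v,u=np.mgrid[0:420:3,0:340:3];a=P(np.c_[u.ravel(),v.ravel()]);
for lo,hi in((.1,.2),(.2,.3),(.3,.45),(.45,.7)):
  q=a[(a[:,2]>lo)&(a[:,2]<hi)&(a[:,1]>0)];rep('obst%.2f'%lo,q)
c=np.vstack([im]);c=cv2.resize(im[140:350,180:345],None,fx=3.5,fy=2.8);cv2.imwrite('pics/crop1.png',c)
E
```

```text
tote 3415 med [ 0.613 -0.215  0.015] lo [ 0.54  -0.292  0.001] hi [ 0.669 -0.122  0.054]
tote rim 647 med [ 0.609 -0.186  0.052] lo [ 0.539 -0.293  0.046] hi [ 0.669 -0.122  0.056]
((604.5278930664062, -208.50155639648438), (172.73980712890625, 130.26214599609375), 89.05916595458984)
tray 3908 med [0.435 0.109 0.003] lo [ 0.378  0.018 -0.   ] hi [0.494 0.181 0.013]
((436.3818359375, 99.12029266357422), (119.65030670166016, 166.18130493164062), 3.2738444805145264)
large 310 med [0.436 0.118 0.036] lo [0.401 0.044 0.031] hi [0.46  0.157 0.043]
small 125 med [0.448 0.059 0.052] lo [0.431 0.042 0.048] hi [0.464 0.075 0.055]
wing 163 med [0.587 0.105 0.134] lo [0.579 0.079 0.107] hi [0.597 0.123 0.137]
((588.4352416992188, 99.18264770507812), (10.805704116821289, 47.55830383300781), 14.890731811523438)
yellow 4 med [0.584 0.116 0.136] lo [0.583 0.114 0.135] hi [0.585 0.116 0.138]
0.072 638 med [0.586 0.11  0.078] lo [0.565 0.059 0.074] hi [0.61  0.143 0.085]
((588.2542724609375, 99.41401672363281), (88.6341323852539, 32.72785568237305), 73.8957748413086)
0.04 698 med [0.575 0.103 0.045] lo [0.528 0.07  0.04 ] hi [0.654 0.142 0.051]
((591.0848388671875, 104.51640319824219), (132.1383514404297, 79.5902328491211), 2.494652509689331)
0.006 925 med [0.585 0.127 0.008] lo [0.534 0.028 0.006] hi [0.679 0.157 0.014]
((600.75830078125, 75.70260620117188), (147.1597900390625, 192.54786682128906), 8.885671615600586)
obst0.10 119 med [0.733 0.086 0.137] lo [0.58  0.067 0.102] hi [0.757 0.122 0.198]
obst0.20 124 med [0.736 0.083 0.255] lo [0.727 0.065 0.203] hi [0.755 0.087 0.297]
obst0.30 715 med [0.718 0.098 0.409] lo [0.682 0.027 0.309] hi [0.773 0.27  0.447]
obst0.45 790 med [0.676 0.246 0.498] lo [0.655 0.063 0.453] hi [0.756 0.322 0.557]
```

View pics/crop1.png

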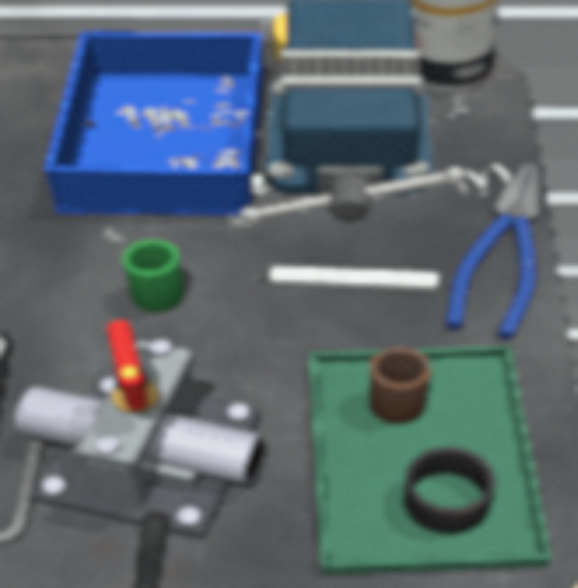

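View pics/wrist0.png

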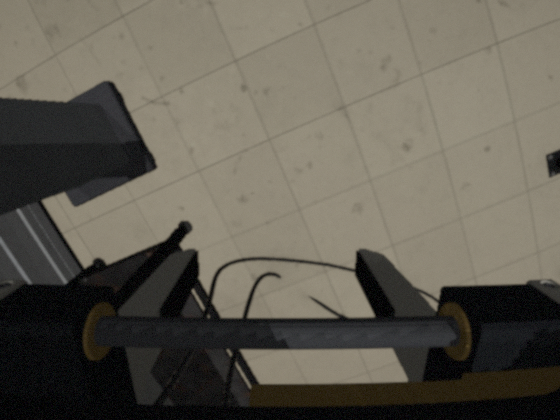

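Zoomed: the wing's yellow dot faces +y and the wing lies about 105° in world. The rings are upright and free, and the tote is empty. The wrist view is still off the table. Next I fit the large ring and check clearances.

```bash
python3 - <<'E'
from h import *
z=np.load('/tmp/side0.npz');im,d=z['im'],z['d']
v,u=np.mgrid[0:420,0:560];m=d>0;a=ondepth('side',np.c_[u[m],v[m]],d)
def rep(n,p):
    print(n,len(p),*( [p.min(0).round(3),p.max(0).round(3)] if len(p) else []))
def box(x0,x1,y0,y1,z0,z1):
    return a[(a[:,0]>x0)&(a[:,0]<x1)&(a[:,1]>y0)&(a[:,1]<y1)&(a[:,2]>z0)&(a[:,2]<z1)]
L=box(.38,.47,.09,.18,.030,.044);print('large rect',cv2.minEnclosingCircle(L[:,:2].astype(np.float32)))
S=box(.42,.48,.02,.09,.045,.062);print('small',cv2.minEnclosingCircle(S[:,:2].astype(np.float32)))
rep('vise',box(.42,.535,-.32,-.12,.06,.25));rep('vise>.1',box(.42,.535,-.32,-.12,.1,.25))
for z0,z1 in((.15,.2),(.2,.25),(.25,.3),(.3,.35),(.35,.4),(.4,.45),(.45,.5),(.5,.6)):
    q=box(.3,1.1,-.4,.5,z0,z1);r=np.hypot(q[:,0]-.588,q[:,1]-.099);k=np.argsort(r)[:1]
    print(z0,len(q),'nearest',r[k].round(3),q[k].round(3).tolist())
z=np.load('/tmp/scene0.npz');m=z['d']>0;a=ondepth('scene',np.c_[u[m],v[m]],z['d'])
for z0,z1 in((.15,.2),(.2,.3),(.3,.35),(.35,.4),(.4,.45),(.45,.5),(.5,.6)):
    q=box(.3,1.1,-.4,.5,z0,z1);r=np.hypot(q[:,0]-.588,q[:,1]-.099);k=np.argsort(r)[:1]
    print('sc',z0,len(q),'nearest',r[k].round(3),q[k].round(3).tolist())
L=box(.38,.47,.09,.18,.030,.044);print(cv2.minEnclosingCircle(L[:,:2].astype(np.float32)))
w=box(.55,.63,.06,.14,.12,.145);print(cv2.minAreaRect(w[:,:2].astype(np.float32)*1000),w.max(0))
E
```

```text
large rect ((0.42276930809020996, 0.13385914266109467), 0.024581214413046837)
small ((0.4477202594280243, 0.0584205761551857), 0.017643459141254425)
vise 1889 [ 0.42  -0.311  0.062] [ 0.518 -0.12   0.191]
vise>.1 1775 [ 0.42  -0.311  0.1  ] [ 0.518 -0.12   0.191]
0.15 6674 nearest [0.141] [[0.727, 0.073, 0.18]]
0.2 5768 nearest [0.141] [[0.727, 0.074, 0.222]]
0.25 7870 nearest [0.141] [[0.726, 0.072, 0.286]]
0.3 8901 nearest [0.141] [[0.726, 0.072, 0.319]]
0.35 8711 nearest [0.097] [[0.682, 0.075, 0.388]]
0.4 3908 nearest [0.095] [[0.682, 0.11, 0.423]]
0.45 3726 nearest [0.137] [[0.701, 0.176, 0.457]]
0.5 3292 nearest [0.14] [[0.724, 0.068, 0.513]]
sc 0.15 5677 nearest [0.136] [[0.722, 0.073, 0.17]]
sc 0.2 10636 nearest [0.136] [[0.722, 0.074, 0.272]]
sc 0.3 6404 nearest [0.137] [[0.722, 0.068, 0.33]]
sc 0.35 8865 nearest [0.094] [[0.679, 0.074, 0.372]]
sc 0.4 5029 nearest [0.098] [[0.68, 0.066, 0.401]]
sc 0.45 1101 nearest [0.469] [[0.62, -0.369, 0.451]]
sc 0.5 0 nearest [] []
((0.4219902753829956, 0.13355165719985962), 0.026268117129802704)
((585.1084594726562, 99.01661682128906), (12.683798789978027, 48.32148361206055), 15.433028221130371) [0.59282107 0.12250742 0.13845581]
```

```bash
python3 -m handwheel '[[0,0,0,0.04,-0.12,-0.01,1],[0,0,0,0.08,-0.24,-0.02,1],[0,0,0,0.12,-0.36,-0.03,0.85],[0,0,0,0.156,-0.486,-0.07,0.85],[0,0,0,0.156,-0.486,-0.07,0.85],[0,0,0,0.156,-0.486,-0.07,0.85],[0,0,0,0.156,-0.486,-0.07,0.85],[0,0,0,0.156,-0.486,-0.07,0.85],[0,0,0,0.156,-0.486,-0.07,0.85],[0,0,0,0.156,-0.486,-0.07,0.85],[0,0,0,0.156,-0.486,-0.07,0.85],[0,0,0,0.156,-0.486,-0.07,0.85]]' 30
python3 - <<'E'
from h import *
s,im,d=snap('wrist','wrist1');print(s['time'],s['position'],s['width'],s['joint_positions'])
m=d>0;v,u=np.nonzero(m);a=ondepth('wrist',np.c_[u,v],d,s)
for n,b in(('L',(.38,.47,.09,.18,.030,.042)),('S',(.42,.48,.02,.09,.046,.06))):
    q=a[(a[:,0]>b[0])&(a[:,0]<b[1])&(a[:,1]>b[2])&(a[:,1]<b[3])&(a[:,2]>b[4])&(a[:,2]<b[5])]
    if len(q):print(n,len(q),cv2.minEnclosingCircle(q[:,:2].astype(np.float32)),q[:,2].max())
E
```

```text
time: 1.65
position: [0.4223, 0.1354, 0.139]
tcp_rot: [0.63, 3.078, 0.0]
wrist_force: [0.7, 1.0, -0.2]
width: 0.846
1.65 [0.42225951 0.1353766  0.1390371 ] 0.8456393651340048 [ 2.52606386e-01 -3.85358754e-01  2.00630592e+00  1.46439539e-04
  1.52048175e+00 -9.14316033e-01]
L 753 ((0.42373794317245483, 0.1338253617286682), 0.024115514010190964) 0.03924825198394577
S 342 ((0.4483424425125122, 0.058188118040561676), 0.016931286081671715) 0.05470325652352692
```

View pics/wrist1.png

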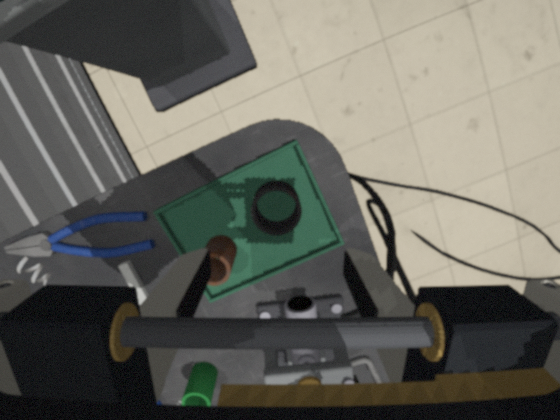

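The wrist view shows the large ring (277,207) between the jaws, the small ring (222,258) beside the left finger, and positions that agree with the side view to 1 mm.

```bash
python3 -m handwheel '[[0,0,0,0.001,-0.002,-0.05,0.85],[0,0,0,0.001,-0.002,-0.099,0.85],[0,0,0,0.001,-0.002,-0.099,0.8],[0,0,0,0.001,-0.002,-0.099,0.4],[0,0,0,0.001,-0.002,-0.099,0.4],[0,0,0,0.001,-0.002,-0.099,0.4],[0,0,0,0.001,-0.002,-0.099,0.4],[0,0,0,0.001,-0.002,-0.06,0.4],[0,0,0,0.001,-0.002,0.0,0.4],[0,0,0,0.001,-0.002,0.06,0.4]]' 30
```

```text
time: 2.95
position: [0.4231, 0.1321, 0.2008]
tcp_rot: [-0.633, -3.077, -0.0]
wrist_force: [1.2, -0.0, 0.1]
width: 0.4
```

```bash
python3 - <<'E'
from h import *
s,im,d=snap('wrist','wrist2');print(s['time'],s['position'],s['width'])
v,u=np.nonzero(d>0);a=ondepth('wrist',np.c_[u,v],d,s)
for n,b in(('L',(.37,.48,.09,.18,.030,.042)),('S',(.42,.48,.02,.09,.046,.06))):
    q=a[(a[:,0]>b[0])&(a[:,0]<b[1])&(a[:,1]>b[2])&(a[:,1]<b[3])&(a[:,2]>b[4])&(a[:,2]<b[5])]
    if len(q):print(n,len(q),cv2.minEnclosingCircle(q[:,:2].astype(np.float32)),q[:,2].max())
E
```

```text
2.95 [0.42310752 0.13207685 0.20081433] 0.3996088848659434
L 511 ((0.423774778842926, 0.13360241055488586), 0.024132324382662773) 0.03906228428484365
S 306 ((0.4482368230819702, 0.0578819215297699), 0.01720229908823967) 0.055173390670622324
```

View pics/wrist2.png

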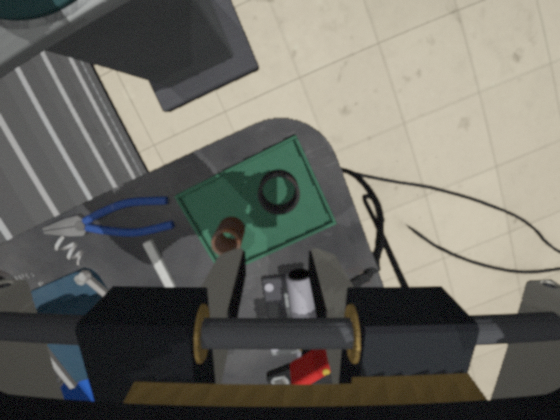

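The rings are both untouched at (280,190) and (229,238): the lift began before the fingers closed. I'll repeat it, with the closing checked before lifting.

```bash
python3 -m handwheel '[[0,0,0,0.001,0.002,-0.0,0.75],[0,0,0,0.001,0.002,-0.0,0.75],[0,0,0,0.001,0.002,-0.0,0.75],[0,0,0,0.001,0.002,-0.0,0.75],[0,0,0,0.001,0.002,-0.05,0.75],[0,0,0,0.001,0.002,-0.1,0.75],[0,0,0,0.001,0.002,-0.14,0.75],[0,0,0,0.001,0.002,-0.161,0.75],[0,0,0,0.001,0.002,-0.161,0.75]]' 30
python3 -m handwheel '[[0,0,0,0,0,0,0.3],[0,0,0,0,0,0,0.3],[0,0,0,0,0,0,0.3],[0,0,0,0,0,0,0.3]]' 30
```

```text
time: 4.12
position: [0.4234, 0.1339, 0.0363]
tcp_rot: [-0.632, -3.074, 0.002]
wrist_force: [0.4, 0.3, 0.4]
width: 0.75
time: 4.62
position: [0.4246, 0.1342, 0.0382]
tcp_rot: [0.633, 3.077, 0.0]
wrist_force: [-0.5, -0.1, -0.8]
width: 0.367
```

```bash
python3 - <<'E'
from h import *
s,im,d=snap('side','side2');_,im2,_=snap('scene','scene2');print(s['time'],s['position'],s['width'],s['wrist_force'])
cv2.imwrite('pics/c2.png',np.hstack([cv2.resize(im[180:380,220:400],(400,444)),cv2.resize(im2[190:340,140:300],(400,444))]))
E
```

```text
4.625 [0.4246021  0.13423678 0.03817915] 0.36736901764517416 [-0.52009141 -0.13915307 -0.78399515]
```

View pics/c2.png

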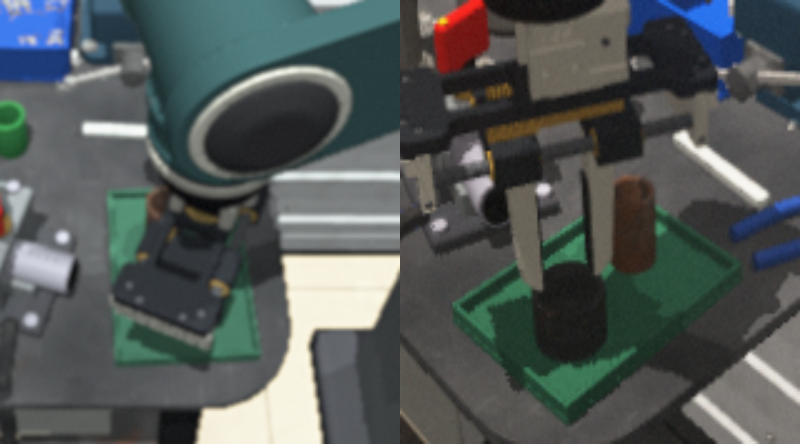

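The left half (side view) is blocked by the arm. The right half (scene view) shows both fingertips standing beyond the large ring rather than astride it, so I measure where the fingers really are.

```bash
python3 - <<'E'
from h import *
z=np.load('/tmp/scene2.npz');d=z['d']
for n,pts in(('fingL',[(538,282),(535,260),(525,220),(515,190)]),('fingR',[(603,270),(603,250),(605,220),(610,190)]),('ringtop',[(570,270),(540,285),(600,285)]),('ringfront',[(570,320)])):
    uv=[(140+(x-400)*.4,190+y*150/444) for x,y in pts];print(n,np.round(uv).tolist(),ondepth('scene',uv,d).round(3).tolist())
c=camera_info('wrist');print(np.array(c['mount']).round(4).tolist())
s=read_state();print(cv2.Rodrigues(s['tcp_rot'])[0].round(3).tolist(),s['position'])
v,u=np.mgrid[240:310,140:300];p=ondepth('scene',np.c_[u.ravel(),v.ravel()],d);q=p[(p[:,0]>.39)&(p[:,0]<.47)&(p[:,1]>.1)&(p[:,1]<.18)&(p[:,2]>.03)&(p[:,2]<.044)]
print(cv2.minEnclosingCircle(q[:,:2].astype(np.float32)),q.min(0),q.max(0))
E
```

```text
fingL [[195.0, 285.0], [194.0, 278.0], [190.0, 264.0], [186.0, 254.0]] [[0.422, 0.155, 0.054], [0.422, 0.156, 0.069], [0.425, 0.159, 0.096], [0.424, 0.165, 0.119]]
fingR [[221.0, 281.0], [221.0, 274.0], [222.0, 264.0], [224.0, 254.0]] [[0.449, 0.082, 0.006], [0.406, 0.114, 0.063], [0.403, 0.114, 0.084], [0.402, 0.109, 0.102]]
ringtop [[208.0, 281.0], [196.0, 286.0], [220.0, 286.0]] [[-0.041, 0.454, 0.496], [0.421, 0.155, 0.052], [0.408, 0.116, 0.038]]
ringfront [[208.0, 298.0]] [[0.403, 0.146, 0.034]]
[[0.0002, 0.9572, 0.2893, 0.0801], [1.0, -0.0001, -0.0004, -0.0002], [-0.0004, 0.2893, -0.9572, -0.1752], [0.0, 0.0, 0.0, 1.0]]
[[-0.919, 0.395, 0.0], [0.395, 0.919, 0.0], [-0.0, 0.0, -1.0]] [0.42451475 0.13419451 0.03799693]
((0.42120450735092163, 0.13399405777454376), 0.02530008554458618) [0.39674126 0.10930555 0.03003897] [0.44530552 0.15818514 0.04041694]
```

```bash
python3 - <<'E'
from h import *
M=np.array(camera_info('wrist')['mount'])
K,D,_=cam('side')
for f in('wrist1','wrist2'):
    z=np.load(f'/tmp/{f}.npz');d=z['d'];K,D,_=cam('wrist',dict(tcp_rot=z['rot'],position=z['pos']))
    v,u=np.mgrid[230:400,100:440];v,u=v.ravel(),u.ravel()
    p=cv2.undistortPoints(np.c_[u,v].astype(float).reshape(-1,1,2),K,D)[:,0]
    q=(np.c_[p[:,0],-p[:,1],-np.ones(len(p))]*d[v,u][:,None])@M[:3,:3].T+M[:3,3]
    k=(d[v,u]>0)&(abs(q[:,0])<.03)&(q[:,2]>-.06)&(abs(q[:,1])<.07)
    print(f,k.sum());q=q[k];uv=np.c_[u,v][k]
    for sgn in(-1,1):
        g=q[:,1]*sgn>0;i=np.argsort(q[g][:,2])[-5:]
        print(sgn,q[g][i].round(4).tolist(),uv[g][i].tolist())
    # expected tips in image
    X=np.array([[0,y,.025] for y in(-.04,0,.04)]);c=(X-M[:3,3])@M[:3,:3];c=c*[1,-1,-1]
    print(cv2.projectPoints(c,np.zeros(3),np.zeros(3),K,D)[0][:,0].round(0).tolist())
E
```

```text
wrist1 4412
-1 [[-0.0218, -0.0036, 0.1057], [-0.0219, -0.0055, 0.1059], [-0.0222, -0.0017, 0.1067], [-0.0223, -0.0026, 0.1069], [-0.0223, -0.0007, 0.107]] [[273, 230], [271, 230], [275, 230], [274, 230], [276, 230]]
1 [[-0.0291, 0.0617, 0.1255], [-0.0294, 0.0599, 0.1265], [-0.0295, 0.063, 0.1266], [-0.0296, 0.0642, 0.127], [-0.0298, 0.0611, 0.1274]] [[336, 230], [334, 230], [337, 230], [338, 230], [335, 230]]
[[220.0, 240.0], [277.0, 240.0], [334.0, 240.0]]
wrist2 3335
-1 [[0.0069, -0.0192, -0.0094], [0.0002, -0.0189, -0.0091], [0.008, -0.0239, -0.0091], [0.0067, -0.0198, -0.009], [0.0079, -0.0233, -0.0089]] [[244, 251], [245, 261], [236, 249], [243, 251], [237, 249]]
1 [[-0.0003, 0.0185, -0.0093], [0.0067, 0.0195, -0.0092], [0.008, 0.0235, -0.0091], [0.0008, 0.0185, -0.009], [0.0078, 0.0207, -0.0086]] [[308, 262], [310, 251], [317, 249], [308, 260], [312, 249]]
[[220.0, 240.0], [277.0, 240.0], [334.0, 240.0]]
```

Two independent views agree that the fingertips end about 9 mm behind the reported TCP, not 25 mm ahead as the sheet says. My jaws were simply closing above the ring. I'll go by the measurement (tip z ≈ TCP z + 0.009), so TCP z ≈ 0.007 for the large ring.

```bash
python3 -m handwheel '[[0,0,0,-0.001,0,0.01,0.75],[0,0,0,-0.001,0,0.01,0.75],[0,0,0,-0.001,0,0.01,0.75],[0,0,0,-0.001,0,0.01,0.75],[0,0,0,-0.001,0,-0.015,0.75],[0,0,0,-0.001,0,-0.031,0.75],[0,0,0,-0.001,0,-0.031,0.75],[0,0,0,-0.001,0,-0.031,0.3],[0,0,0,-0.001,0,-0.031,0.3],[0,0,0,-0.001,0,-0.031,0.3],[0,0,0,-0.001,0,-0.031,0.3],[0,0,0,-0.001,0,-0.031,0.3]]' 30
```

```text
time: 6.22
position: [0.4238, 0.1343, 0.0074]
tcp_rot: [0.633, 3.076, 0.001]
wrist_force: [-1.0, 0.6, 6.7]
width: 0.507
```

Width 0.507 ≈ 47 mm, so the ring is gripped. Now lift and carry it to the tote, with jaws along y.

```bash
python3 -m handwheel '[[0,0,0,0,0,0.05,0.3],[0,0,0,0,0,0.11,0.3],[0,0,0,0,0,0.17,0.3],[0,0,8,0.05,-0.035,0.18,0.3],[0,0,16,0.1,-0.075,0.18,0.3],[0,0,23,0.15,-0.12,0.18,0.3],[0,0,23,0.18,-0.17,0.18,0.3],[0,0,23,0.195,-0.22,0.18,0.3],[0,0,23,0.2,-0.27,0.18,0.3],[0,0,23,0.207,-0.32,0.18,0.3],[0,0,23,0.2085,-0.369,0.18,0.3],[0,0,23,0.2085,-0.369,0.18,0.3]]'
```

```text
time: 7.72
position: [0.6314, -0.2377, 0.1857]
tcp_rot: [-0.012, -3.14, -0.0]
wrist_force: [0.1, 0.7, -1.7]
width: 0.503
```

```bash
python3 - <<'E'
from h import *
s=read_state();print(s['wrist_force'],s['joint_positions'])
s,im,d=snap('wrist','wrist3')
v,u=np.nonzero(d>0);a=ondepth('wrist',np.c_[u,v],d,s);c=im[v,u].astype(int)
b=(c[:,0]>c[:,2]+50)&(c[:,0]>c[:,1]+30)&(a[:,2]>.045)&(a[:,2]<.062)&(a[:,0]>.5)
if b.sum():print(b.sum(),np.percentile(a[b],[1,99],axis=0).round(3).tolist())
E
```

```text
[ 0.14412173  0.66464937 -1.70414669] [-3.97682900e-01  1.23140150e-01  1.47116027e+00 -4.68609895e-04
  1.54881979e+00 -1.96088557e+00]
3080 [[0.54, -0.294, 0.045], [0.671, -0.124, 0.056]]
```

```bash
python3 -m handwheel '[[0,0,0,-0.003,0.001,-0.06,0.3],[0,0,0,-0.003,0.001,-0.12,0.3],[0,0,0,-0.003,0.001,-0.15,0.3],[0,0,0,-0.003,0.001,-0.172,0.3],[0,0,0,-0.003,0.001,-0.172,0.3],[0,0,0,-0.003,0.001,-0.172,0.63],[0,0,0,-0.003,0.001,-0.172,0.63],[0,0,0,-0.003,0.001,-0.172,0.63],[0,0,0,-0.003,0.001,-0.1,0.63],[0,0,0,-0.003,0.001,-0.04,0.63],[0,0,0,-0.003,0.001,0.02,0.63]]'
```

```text
time: 9.15
position: [0.6287, -0.2338, 0.2049]
tcp_rot: [0.007, 3.141, -0.0]
wrist_force: [0.3, -0.3, 0.1]
width: 0.632
```

```bash
python3 -m handwheel '[[0,0,0,-0.003,0.05,0,0.63],[0,0,0,-0.006,0.1,0,0.63],[0,0,0,-0.01,0.15,0,0.63],[0,0,0,-0.05,0.19,0,0.63],[0,0,0,-0.09,0.23,0,0.63],[0,0,0,-0.13,0.265,-0.02,0.63],[0,0,0,-0.181,0.292,-0.06,0.63],[0,0,0,-0.181,0.292,-0.107,0.63],[0,0,0,-0.181,0.292,-0.107,0.63],[0,0,0,-0.181,0.292,-0.107,0.63]]'
python3 - <<'E'
from h import *
s,im,d=snap('wrist','wrist4');print(s['position'])
v,u=np.nonzero(d>0);a=ondepth('wrist',np.c_[u,v],d,s)
for n,b in(('S',(.41,.49,.02,.1,.046,.06)),):
    q=a[(a[:,0]>b[0])&(a[:,0]<b[1])&(a[:,1]>b[2])&(a[:,1]<b[3])&(a[:,2]>b[4])&(a[:,2]<b[5])]
    if len(q):print(n,len(q),cv2.minEnclosingCircle(q[:,:2].astype(np.float32)),q[:,2].max())
s,im,d=snap('side','side4');v,u=np.nonzero(d>0);a=ondepth('side',np.c_[u,v],d);c=im[v,u].astype(int)
q=a[(a[:,0]>.555)&(a[:,0]<.658)&(a[:,1]>-.285)&(a[:,1]<-.13)&(a[:,2]>.03)&(c.max(1)<70)]
if len(q):print('in tote',len(q),cv2.minEnclosingCircle(q[:,:2].astype(np.float32)),q[:,2].max())
E
```

```text
time: 10.4
position: [0.4491, 0.058, 0.0976]
tcp_rot: [0.007, 3.14, 0.0]
wrist_force: [-0.2, -0.9, -0.4]
width: 0.63
[0.44910836 0.0580027  0.09755015]
S 816 ((0.44856300950050354, 0.057836517691612244), 0.01723170094192028) 0.05490680043637586
in tote 81 ((0.6283602714538574, -0.23203907907009125), 0.024326056241989136) 0.039498748728983735
```

The large ring stands in the tote at (0.628, -0.232). Next: grasp the small ring and lift it.

```bash
python3 -m handwheel '[[0,0,0,0,0,-0.05,0.63],[0,0,0,0,0,-0.086,0.63],[0,0,0,0,0,-0.086,0.63],[0,0,0,0,0,-0.086,0.2],[0,0,0,0,0,-0.086,0.2],[0,0,0,0,0,-0.086,0.2],[0,0,0,0,0,-0.086,0.2],[0,0,0,0,0,-0.04,0.2],[0,0,0,0,0,0.02,0.2],[0,0,0,0,0,0.08,0.2]]' 30
```

```text
time: 11.75
position: [0.4475, 0.0582, 0.1773]
tcp_rot: [-0.007, -3.142, 0.0]
wrist_force: [2.3, -0.4, 0.1]
width: 0.353
```

```bash
python3 -m handwheel '[[0,0,0,0.04,-0.02,0.02,0.2],[0,0,0,0.08,-0.04,0.02,0.2],[0,0,0,0.125,-0.07,0.02,0.2],[0,0,0,0.14,-0.12,0.02,0.2],[0,0,0,0.138,-0.18,0.02,0.2],[0,0,0,0.132,-0.23,0.02,0.2],[0,0,0,0.132,-0.23,0,0.2],[0,0,0,0.132,-0.23,-0.06,0.2],[0,0,0,0.132,-0.23,-0.11,0.2],[0,0,0,0.132,-0.23,-0.15,0.2],[0,0,0,0.132,-0.23,-0.159,0.2],[0,0,0,0.132,-0.23,-0.159,0.2]]'
python3 -m handwheel '[[0,0,0,0,0,0,0.5],[0,0,0,0,0,0,0.5],[0,0,0,0,0,0,0.5],[0,0,0,0,0,0.05,0.5],[0,0,0,0,0,0.11,0.5],[0,0,0,0,0,0.17,0.5],[0,0,0,0,0.05,0.2,0.5],[0,0,0,0,0.1,0.2,0.5]]'
python3 - <<'E'
from h import *
s,im,d=snap('wrist','wrist5');v,u=np.nonzero(d>0);a=ondepth('wrist',np.c_[u,v],d,s);c=im[v,u].astype(int)
ins=(a[:,0]>.55)&(a[:,0]<.66)&(a[:,1]>-.285)&(a[:,1]<-.13)&(a[:,2]>.03)&(c[:,0]<c[:,2]+30)
q=a[ins];print(len(q))
for lo,hi in((.033,.046),(.048,.065)):
    p=q[(q[:,2]>lo)&(q[:,2]<hi)]
    if len(p):print(len(p),cv2.minEnclosingCircle(p[:,:2].astype(np.float32)),p[:,2].max())
E
```

```text
time: 13.25
position: [0.5802, -0.1714, 0.017]
tcp_rot: [0.006, 3.142, 0.0]
wrist_force: [-0.3, 0.4, -1.2]
width: 0.359
time: 14.25
position: [0.5807, -0.0711, 0.2199]
tcp_rot: [0.009, 3.137, -0.001]
wrist_force: [0.0, 0.1, -0.6]
width: 0.501
5526
484 ((0.6084307432174683, -0.20260615646839142), 0.05897676199674606) 0.045954322058429364
280 ((0.5802918672561646, -0.17104248702526093), 0.01670130528509617) 0.056594427491462485
```

View pics/wrist5.png

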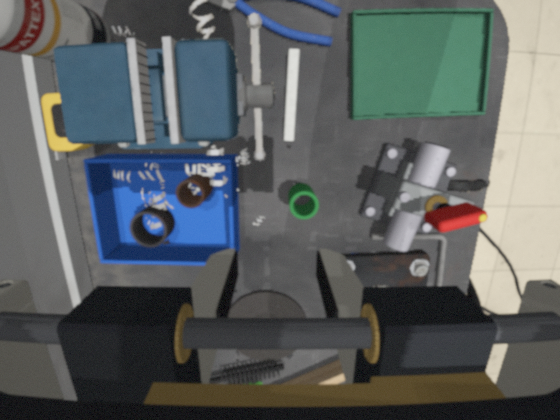

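The picture shows both rings standing in the tote, at (152,227) and (195,190). The tray (420,65) is empty and the wing runs (430,215)–(485,215). Before going to the wing I check how far the wrist sticks out from the tool axis, using the earlier side image.

```bash
python3 - <<'E'
from h import *
for f,n in(('side2','side'),('scene2','scene'),('side4','side')):
    z=np.load(f'/tmp/{f}.npz');d=z['d'];v,u=np.nonzero(d>0);a=ondepth(n,np.c_[u,v],d);p=z['pos'];r=a-p
    e=p[:2]/np.linalg.norm(p[:2]);o=r[:,:2]@e;l=r[:,:2]@np.array([-e[1],e[0]])
    for lo in np.arange(.05,.5,.05):
        k=(r[:,2]>lo)&(r[:,2]<lo+.05)&(np.hypot(r[:,0],r[:,1])<.2)&(a[:,1]<.3)
        if k.sum()>30:print(f,lo.round(2),k.sum(),'out',np.percentile(o[k],[1,99]).round(3),'lat',np.percentile(l[k],[1,99]).round(3))
z=np.load('/tmp/wrist5.npz');d=z['d'];s=dict(position=z['pos'],tcp_rot=z['rot']);v,u=np.nonzero(d>0);a=ondepth('wrist',np.c_[u,v],d,s);c=z['im'][v,u].astype(int)
k=(c[:,2]>c[:,1]+60)&(c[:,2]>c[:,0]+60)&(a[:,2]>.128)&(a[:,2]<.15)&(a[:,1]>.05)&(a[:,1]<.15)
print(k.sum(),cv2.minAreaRect(a[k][:,:2].astype(np.float32)*1000))
E
```

```text
side2 0.05 344 out [-0.032  0.152] lat [-0.104  0.086]
side2 0.1 2648 out [-0.047  0.082] lat [-0.01  0.09]
side2 0.15 274 out [-0.021  0.037] lat [0.001 0.037]
side2 0.2 475 out [-0.014  0.045] lat [-0.014  0.045]
side2 0.25 1785 out [-0.131  0.05 ] lat [-0.051  0.078]
side2 0.3 8964 out [-0.161  0.054] lat [-0.062  0.079]
side2 0.35 14167 out [-0.183  0.031] lat [-0.063  0.075]
side2 0.4 3690 out [-0.198 -0.136] lat [-0.028  0.059]
scene2 0.05 915 out [-0.08   0.147] lat [-0.103  0.084]
scene2 0.1 4203 out [-0.085  0.074] lat [-0.078  0.09 ]
scene2 0.15 1421 out [-0.051  0.023] lat [-0.022  0.037]
scene2 0.2 1863 out [-0.048  0.024] lat [-0.018  0.045]
scene2 0.25 2351 out [-0.134  0.045] lat [0.014 0.079]
scene2 0.3 7769 out [-0.189  0.048] lat [0.038 0.079]
scene2 0.35 6504 out [-0.186  0.021] lat [-0.049  0.077]
scene2 0.4 782 out [-0.195 -0.142] lat [0.02  0.062]
side4 0.05 159 out [-0.038  0.044] lat [-0.036  0.09 ]
side4 0.1 2408 out [-0.032  0.044] lat [-0.036  0.095]
side4 0.15 495 out [-0.032  0.036] lat [0.007 0.037]
side4 0.2 705 out [-0.035  0.044] lat [0.005 0.045]
side4 0.25 2569 out [-0.151  0.048] lat [0.064 0.079]
side4 0.3 10159 out [-0.183  0.052] lat [-0.053  0.079]
side4 0.35 13208 out [-0.189  0.029] lat [-0.062  0.075]
side4 0.4 563 out [-0.199 -0.177] lat [-0.016  0.039]
623 ((588.194091796875, 97.18399047851562), (11.060461044311523, 45.96412658691406), 15.089476585388184)
```

The wrist sticks out 54 mm, against 94 mm to the nearest obstacle, so it clears. The wing is at (0.588, 0.098) at 105°. I'll turn the tool −75° and move above it.

```bash
python3 -m handwheel '[[0,0,-10,0.002,0.04,0,0.5],[0,0,-20,0.004,0.08,0,0.5],[0,0,-30,0.006,0.12,0,0.5],[0,0,-40,0.008,0.16,0,0.5],[0,0,-50,0.008,0.17,0,0.5],[0,0,-60,0.008,0.17,-0.03,0.5],[0,0,-70,0.008,0.17,-0.03,0.5],[0,0,-75,0.008,0.17,-0.03,0.5],[0,0,-75,0.008,0.17,-0.03,0.5],[0,0,-75,0.008,0.17,-0.03,0.5]]' 30
python3 - <<'E'
from h import *
s,im,d=snap('wrist','wrist6');print(s['position'],s['joint_positions'].round(2));v,u=np.nonzero(d>0);a=ondepth('wrist',np.c_[u,v],d,s);c=im[v,u].astype(int)
k=(c[:,2]>c[:,1]+60)&(c[:,2]>c[:,0]+60)&(a[:,2]>.125)&(a[:,2]<.15)&(a[:,1]>.05)&(a[:,1]<.15)
if k.sum():print(k.sum(),cv2.minAreaRect(a[k][:,:2].astype(np.float32)*1000))
R=cv2.Rodrigues(s['tcp_rot'])[0];print('tool y deg',np.degrees(np.arctan2(R[1,1],R[0,1])))
E
```

```text
time: 15.55
position: [0.588, 0.0981, 0.1865]
tcp_rot: [1.915, 2.49, 0.0]
wrist_force: [-0.8, 0.9, -0.6]
width: 0.502
[0.58799642 0.09811939 0.18651431] [ 0.12 -0.05  1.65 -0.    1.54 -0.14]
766 ((588.517333984375, 99.35482788085938), (11.086297988891602, 46.78920364379883), 14.546924591064453)
tool y deg 14.866091117631782
```

```bash
python3 -m handwheel '[[0,0,0,0,0.001,-0.04,0.5],[0,0,0,0,0.001,-0.083,0.5],[0,0,0,0,0.001,-0.083,0.5],[0,0,0,0,0.001,-0.083,0],[0,0,0,0,0.001,-0.083,0],[0,0,0,0,0.001,-0.083,0],[0,0,0,0,0.001,-0.083,0],[0,0,0,0,0.001,-0.083,0]]' 40
python3 -m handwheel '[[0,0,-10,0,0,0,0],[0,0,-20,0,0,0,0],[0,0,-30,0,0,0,0],[0,0,-30,0,0,0,0]]'
python3 -c "
from h import *;s=read_state();print(s['moment'],s['joint_positions'][5])"
```

```text
time: 16.6
position: [0.5881, 0.0992, 0.104]
tcp_rot: [1.918, 2.488, 0.001]
wrist_force: [-2.9, 0.3, 6.3]
width: 0.118
time: 17.1
position: [0.5882, 0.0992, 0.104]
tcp_rot: [2.499, 1.903, 0.001]
wrist_force: [-2.1, -0.6, 5.4]
width: 0.126
[-0.13581083  0.46168558 -0.21365456] 0.3934031212801229
```

Gripped (11–12 mm) and turning. Continue in small steps and watch the moment.

```bash
python3 -m handwheel '[[0,0,-10,0,0,0,0],[0,0,-20,0,0,0,0],[0,0,-30,0,0,0,0],[0,0,-40,0,0,0,0],[0,0,-50,0,0,0,0],[0,0,-60,0,0,0,0],[0,0,-70,0,0,0,0],[0,0,-78,0,0,0,0],[0,0,-78,0,0,0,0]]'
cat > st.py <<'E'
from h import *
s=read_state();R=cv2.Rodrigues(s['tcp_rot'])[0];print('wing ang',round(np.degrees(np.arctan2(R[1,1],R[0,1]))+90,1),'M',s['moment'].round(2),'j6',s['joint_positions'][5].round(3),'F',s['wrist_force'].round(1),s['width'].round(3))
E
python3 st.py
python3 -m handwheel '[[0,0,-4,0,0,0,0],[0,0,-4,0,0,0,0]]';python3 st.py
python3 -m handwheel '[[0,0,-4,0,0,0,0],[0,0,-4,0,0,0,0]]';python3 st.py
```

```text
time: 18.23
position: [0.5882, 0.0991, 0.104]
tcp_rot: [3.14, -0.093, 0.001]
wrist_force: [-1.9, -0.6, 5.8]
width: 0.125
time: 18.48
position: [0.5881, 0.0991, 0.104]
tcp_rot: [3.135, -0.2, 0.001]
wrist_force: [-0.8, -1.1, 5.7]
width: 0.125
time: 18.73
position: [0.5882, 0.0991, 0.104]
tcp_rot: [3.126, -0.31, 0.001]
wrist_force: [-1.9, -1.0, 7.2]
width: 0.128Traceback (most recent call last):
  File "st.py", line 2, in <module>
    s=read_state();R=cv2.Rodrigues(s['tcp_rot'])[0];print('wing ang',round(np.degrees(np.arctan2(R[1,1],R[0,1]))+90,1),'M',s['moment'].round(2),'j6',s['joint_positions'][5].round(3),'F',s['wrist_force'].round(1),s['width'].round(3))
                                                                                                                                                                                                                    ^^^^^^^^^^^^^^^^
AttributeError: 'float' object has no attribute 'round'
Traceback (most recent call last):
  File "st.py", line 2, in <module>
    s=read_state();R=cv2.Rodrigues(s['tcp_rot'])[0];print('wing ang',round(np.d
[... 327 characters left out ...]
                                       ^^^^^^^^^^^^^^^^
AttributeError: 'float' object has no attribute 'round'
Traceback (most recent call last):
  File "st.py", line 2, in <module>
    s=read_state();R=cv2.Rodrigues(s['tcp_rot'])[0];print('wing ang',round(np.degrees(np.arctan2(R[1,1],R[0,1]))+90,1),'M',s['moment'].round(2),'j6',s['joint_positions'][5].round(3),'F',s['wrist_force'].round(1),s['width'].round(3))
                                                                                                                                                                                                                    ^^^^^^^^^^^^^^^^
AttributeError: 'float' object has no attribute 'round'
```

```bash
sed -i "s/s\['width'\].round(3)/s['width']/" st.py; python3 st.py
for i in 1 2 3; do python3 -m handwheel '[[0,0,-4,0,0,0,0],[0,0,-4,0,0,0,0]]' >/dev/null;python3 st.py; done
```

```text
wing ang -11.3 M [-0.17  0.59 -0.03] j6 1.892 F [-1.9 -1.   7.2] 0.12817818117264626
wing ang -15.3 M [-0.16  0.52 -0.08] j6 1.962 F [-0.5 -1.3  5.6] 0.12526214435364583
wing ang -19.3 M [-0.24  0.48  0.75] j6 2.032 F [-0.6 -1.7  5.6] 0.12919009766625636
wing ang -23.2 M [-0.36 -0.01  0.96] j6 2.1 F [-0.  -2.4  5.4] 0.13501391738313046
```

The moment jumped from about −0.1 to +0.75 and then +0.96 N m at −19° and −23° (seat expected at about −16°), so the screw is on its stop. Now back off: tool +97° to 74°.

```bash
python3 -m handwheel '[[0,0,0,0,0,0,0],[0,0,10,0,0,0,0],[0,0,20,0,0,0,0],[0,0,30,0,0,0,0],[0,0,40,0,0,0,0],[0,0,50,0,0,0,0],[0,0,60,0,0,0,0],[0,0,70,0,0,0,0],[0,0,80,0,0,0,0],[0,0,90,0,0,0,0],[0,0,97,0,0,0,0],[0,0,97,0,0,0,0]]'
python3 -m handwheel '[[0,0,0,0,0,0,0],[0,0,0,0,0,0,0],[0,0,0,0,0,0,0]]';python3 st.py
python3 - <<'E'
from h import *
for n in('wrist','side','scene'):
    s,im,d=snap(n,n+'7');v,u=np.nonzero(d>0);a=ondepth(n,np.c_[u,v],d,s);c=im[v,u].astype(int)
    red=(c[:,2]>c[:,1]+60)&(c[:,2]>c[:,0]+60)&(abs(a[:,0]-.588)<.04)&(abs(a[:,1]-.099)<.04)&(a[:,2]>.095)&(a[:,2]<.145)
    yel=(c[:,2]>c[:,0]+70)&(c[:,1]>c[:,0]+60)&(abs(a[:,0]-.588)<.04)&(abs(a[:,1]-.099)<.04)&(a[:,2]>.1)&(a[:,2]<.145)
    print(n,red.sum(),yel.sum())
    if red.sum()>10:print(cv2.minAreaRect(a[red][:,:2].astype(np.float32)*1000),cv2.fitLine(a[red][:,:2].astype(np.float32),cv2.DIST_L1,0,.01,.01).ravel())
    if yel.sum():print(np.median(a[yel],0).round(3))
    k=(a[:,0]>.55)&(a[:,0]<.66)&(a[:,1]>-.285)&(a[:,1]<-.13)&(a[:,2]>.03)&(c[:,0]<c[:,2]+30)
    for lo,hi in((.033,.045),(.05,.062)):
        p=a[k&(a[:,2]>lo)&(a[:,2]<hi)]
        if len(p)>20:print('ring',len(p),np.median(p,0).round(3))
w=cv2.imread('pics/wrist7.png');cv2.imwrite('pics/v7.png',np.hstack([cv2.resize(w[200:400,160:400],(480,400)),cv2.resize(cv2.imread('pics/scene7.png')[150:290,110:220],(314,400))]))
E
```

```text
time: 20.98
position: [0.5882, 0.0994, 0.104]
tcp_rot: [2.51, 1.889, 0.002]
wrist_force: [-0.3, 0.7, 6.4]
width: 0.125
time: 21.35
position: [0.5882, 0.0994, 0.104]
tcp_rot: [2.512, 1.887, 0.001]
wrist_force: [-0.6, 0.8, 6.1]
width: 0.127
wing ang 73.8 M [0.14 0.29 0.13] j6 0.407 F [-0.6  0.8  6.1] 0.1271974758033148
wrist 1814 159
((588.6438598632812, 99.65452575683594), (46.8873176574707, 11.617822647094727), 74.5655517578125) [0.28301242 0.9591162  0.59032387 0.10370263]
[0.593 0.115 0.137]
side 133 18
((593.2092895507812, 110.55876922607422), (15.287812232971191, 25.06130027770996), 14.941886901855469) [0.04698187 0.99889576 0.5915578  0.11332912]
[0.594 0.115 0.136]
scene 269 7
((587.5320434570312, 98.61024475097656), (47.06254959106445, 19.731916427612305), 75.32816314697266) [0.2620313  0.9650594  0.58174574 0.1024505 ]
[0.59  0.115 0.138]
ring 85 [ 0.63  -0.212  0.039]
ring 45 [ 0.587 -0.162  0.054]
```

View pics/v7.png

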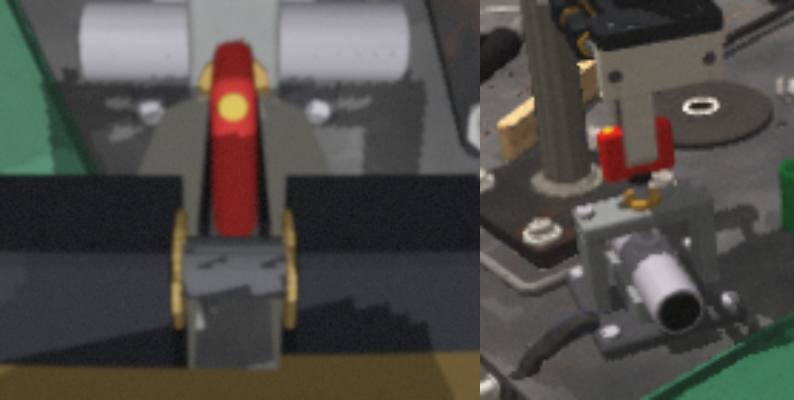

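The picture shows both fingers pinching the wing at (235,140), with the yellow dot at (233,107) at the +y end. The wing measures 74.6° and lies parallel to the bridge (73.9°), a quarter turn off its seat. All checks are in order, so I hand in.

```bash
python3 -c "
from station import *
print(hand_in());s=read_state();print(s['time'],s['width'],s['wrist_force'],s['joint_vel'].round(4))"
```

```text
the job is handed in; nothing more can be done
None
the job is handed in; nothing more can be done
```

I finished the job and handed it in at about 21.5 s of the 72 s. The hand-in itself reports no verdict, and it allowed no state reading afterwards.

- **Rings:** Both stand upright in the tote. The large one is at about (0.628, -0.232) and the small one at about (0.580, -0.171). The last scene image before hand-in still showed both inside.
- **Wing screw:** I turned it clockwise in one grasp. The moment jumped to about +0.75 and then +0.96 N m where the stop was expected, at about −16°. I then backed it off a quarter turn. The wing measured about 74.6° in the world frame, so about 1.58 rad off the seat. It is held still with 40 N, at a finger opening of about 12 mm.
- **Bystanders:** I saw no contact with any of them, but I did not measure their positions again at the end.

**Disagreement with the sheet:** Wrist and scene views both put the fingertips about 9 mm behind the reported TCP, not 25 mm ahead as stated. That made my first two tries at the large ring close above it; the ring did not move.

I worked from the measured fingertips after that. For the final hold, the grasp point is about 7 mm from the grip point by that measurement and 27 mm by the sheet, both within the 35 mm limit.

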